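# Start a star knob cleanly and clamp a template on a sloped board

### The arm

A 7-joint arm with a two-finger parallel gripper is mounted at the origin on a cart in front of the work surface, level with it; the furniture and walls round the work are solid. World frame = base frame: x ahead of the robot, y to its left, z up, the work surface at z = 0. Lengths are in m, angles in rad, forces in N, time in s.
With the tool pointing down it reaches from about 0.425 to 0.925 m from the base axis. Payload 6.8 kg.
Tool frame: the origin (TCP) lies midway between the tips of the shut fingers; the grasp point (between the pads) lies 19 mm behind it (grip_point_offset is the distance from the TCP to the grasp point, in m); y points along the fingers, x is the direction in which the jaws open and shut, and the axes are right-handed (so a half turn about y gives the same grasp; the last joint's range is limited). The gripper opens to 85 mm and grips with 20 to 120 N. Pads are 22 mm wide; open, the fingers measure 114 mm over their backs; the gripper's body (76 mm by 85 mm) begins 54 mm behind the grasp point. The pads swing forward as they close: fully open they stand 13 mm farther back than shut.
Start: joints at [-1.217, 0.477, 0.022, 1.555, -0.011, 1.109, -0.083], TCP at [0.301, 0.604, 0.231] pointing down, gripper open.
Joint ranges: [-2.96, 2.96], [-0.34, 2.1], [-1.41, 1.46], [0.24, 2.44], [-1.37, 4.51], [0.17, 1.92], [-2.96, 2.96]. Speed limits (rad/s): [2.39, 2.39, 3.14, 3.14, 3.14, 3.14, 3.14].

### API

Orientations are given as a unit quaternion [w, x, y, z].
In Python, from station import get_obs, read_camera, hand_in, grip_point_offset gives the robot as it stands.
- The arm moves only by the tool play_rows, never from a script. Its argument "increments" is a list of rows, each a list of 2 entries, a list of its own where there are three numbers: the shift along the tool's x, y, z in m, then the turn, a rotation vector about the tool's x, y, z in degrees. In form: [[[tx, ty, tz], [ax, ay, az]], ...]. A call has 1 to 20 rows; each row shifts and turns the commanded pose from where the row before left it, along the tool's axes as they then stand; what a row does not reach is not made up. A row lasts 1/12 s, in which the tool goes at most 41.7 mm and 7.16 degrees, less where a joint would pass 70% of its speed; a pose out of reach is approached as far as the arm can. A call with a gripper value outside its range is refused whole. "gripper" is the finger opening in m, from 0 to 0.0854, set as the call begins (left out, the last holds). The fingers move at their own pace and stop on an object; "grip_force" is the grip in N (left out, the last holds). Time passes only in rows, so rows that do not move let the fingers close. It gives the time, the measured TCP pose, the force and the opening at its end, in the units of the state.
- get_obs(): the state, without advancing time (a new reading comes with each control period).
- read_camera(name): name is "scene" or "top"; returns a dict with "color" (420x560x3 uint8, red, green, blue), "range_z" (420x560 float32, m along the optical axis (not along the pixel's ray), 0 where there is no reading), "intrinsics" (3x3 intrinsics, pixels), "R" (3x3) and "t" (3): a world point X has camera coordinates R X + t. Camera axes: x right, y down, z forward; pixel columns grow to the right and rows downward; lengths in m; the calibration is good to about 2 mm. A picture is of the moment at which its call begins.
- hand_in(): hands the job in, once; it reports no verdict.
The state is a dict: "t": time; "q": joint angles; "joint_vel": joint speeds; "joint_torque": joint torques, N m; "eef_pos": TCP position; "tool_rot": TCP orientation; "contact_force": force on the tool from outside, world axes, zero at the start; "torque": the same for the moment, N m; "gripper_width": opening from 0.0 (shut) to 1.0 (fully open).
Only numpy, scipy, OpenCV 4.12 (cv2) and the standard library are available. Lean on these libraries where they do the work, as an engineer would, in place of code of your own. Each camera call takes 0.05 s, during which the arm holds its last target. There are 200 camera calls.

### The job

The clamp bar of the sloped board is still sprung up at its right end: take the black star knob that stands on the desk, set it square on the leaning stud there, and turn it backwards (anticlockwise) until you feel it drop into its thread. Then screw it forwards (clockwise), regrasping if you need to, until the bar is pressed flat on the plywood template and the knob stops; let go, and leave the jar, the bottle and the hand tool beside the work where they are.

Things in the scene. Friction and masses are not known exactly. Their poses are not given: they have to be found in the camera images.
- knob_head (a point): Black star knob, loose, standing on its hub on the desk. Point on its axis, 43 mm above its underside, mid-height of the 23 mm high head. z: out of its top. Six lobes, 62 mm across, at 0, 60, 120.. degrees from its x; 56 mm across the valleys between, where 20 mm wide pads bear on two lobes each side. Below the head a hub 38 mm wide, 32 high.
- star_knob: The same knob, 55 mm high, 240 g; origin in the middle of its underside, axes as knob_head. The hub is open below: bore 30 mm wide for 21 mm, then 23 mm wide up to 49 mm. Three inward lugs, 120 degrees apart and 6 mm above the underside, leave 23 mm between them.
- stud_tip (a point): Very end, on the axis, of the fixed steel stud at the right end of the sloped board. z: along the stud, outward (up, leaning 30 degrees from vertical towards the board's low edge); x: up the slope; y: left along the bar. From the tip down: 6 mm taper (12 to 21 mm wide), plain nose 21 mm wide to 31 mm, then the thread. The board's face is 72 mm below the tip.
- thread_top (a point): On the stud's axis, 31 mm below its tip, axes as stud_tip: top of a coarse right-hand thread, 28 mm wide, three starts, lead 22 mm a turn. Where the starts point is unknown and varies. A nib behind each start blocks forward turning until the knob was turned back (at most about 110 degrees; its lugs ride up the thread, then slip off the starts).
- bar_end (a point): Middle of the steel washer, 41 mm wide, on top of the clamp bar's right end; the stud stands up through it. Height of knob_head above stud_tip along the stud: 4 to 8 mm resting on the starts (8 just before it drops), about 1.7 after the drop, about -6 when tight, some 2.3 rad forwards from the drop. The thread holds when let go.
- clamp_bar (a joint): Aluminium clamp bar, 272 mm long, 44 wide, 14 thick, hinged under the fixed knob at its left end. 0: flat on the plywood template; 0.0286 rad: fully up, right end 6 mm high. A spring lifts it, 4 N at the washer when up and 9 N when down. Screwing it down takes up to about 0.2 N m at the knob; past 0.3 N m the bar is down and the knob stops.
- slope_board: Wooden board on a stand, 270 mm wide, 235 mm up the slope, leaning 30 degrees, low edge to the robot; holds a 6 mm plywood template, the clamp bar with its left knob (tight, leave it; it reaches 195 mm above the desk) and the stud. Origin on the desk under its middle; x points away from the low edge, y left, z up.
- dye_jar: Bystander: glass jam jar with red lid, 67 mm wide, 81 high; origin at the middle of its underside.
- dye_bottle: Bystander: clear bottle with reddish dye and white cap, 59 mm wide, 198 high, behind the board; origin at the middle of its underside.
- skiver: Bystander: hand tool with dark wooden handle and flat blade, 126 mm long, 22 thick, lying on the desk; origin at the middle of its underside.
Things that resemble listed ones, but are neither listed nor needed, are in the scene too. There is more than one size of the star_knob; the one meant has the size given above.

How it is judged:
On the way, in this order (a step that is already met when the one before it is completed fails the run):
1. the knob sits square over the stud's nose, at the thread (x of knob_head in the frame of stud_tip between -0.003 and 0.003 m and y of knob_head in the frame of stud_tip between -0.003 and 0.003 m and angle between the z axis of knob_head and the z axis of stud_tip, either way round below 0.1 rad and z of knob_head in the frame of stud_tip below 0.011 m), for 0.1 s.
2. the thread has caught and draws the knob down (x of knob_head in the frame of stud_tip between -0.003 and 0.003 m and y of knob_head in the frame of stud_tip between -0.003 and 0.003 m and angle between the z axis of knob_head and the z axis of stud_tip, either way round below 0.1 rad and z of knob_head in the frame of stud_tip below 0 m), for 0.1 s.
At the end, for the whole second after the job is handed in: The star knob is at rest, screwed on the stud, square (6 degrees) and centred, its head point 3 mm or more below the stud's tip; the clamp bar is flat (under 0.005 rad, 1 mm at the stud); jar and bottle upright and, like the hand tool, within 40 mm of where they were (x of knob_head in the frame of stud_tip between -0.003 and 0.003 m and y of knob_head in the frame of stud_tip between -0.003 and 0.003 m and angle between the z axis of knob_head and the z axis of stud_tip, either way round below 0.1 rad and z of knob_head in the frame of stud_tip below -0.003 m and value of joint clamp_bar below 0.005 rad and linear speed of star_knob below 0.01 m/s and angle between each of dye_jar, dye_bottle's own z axis and vertical below 0.3 rad and distance of each of dye_jar, dye_bottle, skiver from where it was at the start of the episode below 0.04 m); the robot touches nothing.
It fails at once if jar, bottle or hand tool shifted by more than 40 mm or knocked over (distance of any of dye_jar, dye_bottle, skiver from where it was at the start of the episode above 0.04 m or angle between any of dye_jar, dye_bottle's own z axis and vertical above 0.5 rad).
It also fails if it takes over 72 s, if anything falls off the work surface, if the arm or the gripper's body presses on something with over 40 N, if the wrist force passes 120 N, or if a joint passes its speed limit or range.

## Working session

There is one attempt and no reset: what is moved stays moved. The work goes in short steps, Python scripts to look and compute and a tool call to move; the robot and the scene stay as the last step left them, time stands still between calls to the robot, and variables do not carry over. Pictures are saved under pics/ and viewed, about 8 in all and at most 12, crops included, and the job is handed in when it is done.

Besides the shell and the picture viewer there is one more tool, called by a JSON object that holds its "fn" and its "kwargs". play_rows: Moves the arm, as the interface text tells. Its arguments: {"type":"object","properties":{"increments":{"type":"array","items":{"type":"array"}},"gripper":{"type":"number"},"grip_force":{"type":"number"}},"required":["increments"]}

```bash
ls; mkdir -p pics
python3 - <<'E'
from station import *
import cv2,numpy as np
o=get_obs();print(o);print(grip_point_offset)
for n in("scene","top"):
    c=read_camera(n);np.savez(f"{n}0.npz",**c);cv2.imwrite(f"pics/{n}0.png",c["color"][:,:,::-1]);print(n,c["intrinsics"],c["R"],c["t"])
a=[cv2.imread(f"pics/{n}0.png") for n in("scene","top")]
E
```

```text
pics
{'t': 0.0, 'q': array([-1.21714587,  0.47778778,  0.02234411,  1.55644766, -0.01146221,
        1.10927061, -0.08311355]), 'joint_vel': array([ 0.00026093,  0.00039348, -0.00100356, -0.00085981,  0.00040987,
        0.00027069,  0.00080631]), 'joint_torque': array([-5.51400117e-04, -5.96452117e+01,  1.60792306e+00, -2.81198001e+01,
        1.25671917e-02,  9.49886598e-03, -9.33218388e-06]), 'eef_pos': array([0.30048983, 0.60377873, 0.23033566]), 'tool_rot': array([-0.60076258,  0.60152521,  0.37182165, -0.37282758]), 'contact_force': array([ 0.44410996, -0.16169874, -0.05904508]), 'torque': array([ 0.03140458, -0.01160733, -0.00688289]), 'gripper_width': 0.9963827513990693}
0.0187
scene [[454.14823004   0.         281.8352935 ]
 [  0.         454.14823004 210.94259971]
 [  0.           0.           1.        ]] [[ 0.53396826 -0.84512959  0.02517693]
 [-0.36458502 -0.257014   -0.89499808]
 [ 0.76286018  0.46872144 -0.44535891]] [-0.36893196  0.26363011  1.29214277]
top [[465.64079989   0.         280.59408339]
 [  0.         465.64079989 207.52156113]
 [  0.           0.           1.        ]] [[ 0.02009021 -0.99977791 -0.00636586]
 [-0.98143998 -0.01850636 -0.19087451]
 [ 0.19071431  0.01008242 -0.9815938 ]] [-0.10636367  0.5455456   1.28943356]
```

View pics/scene0.png

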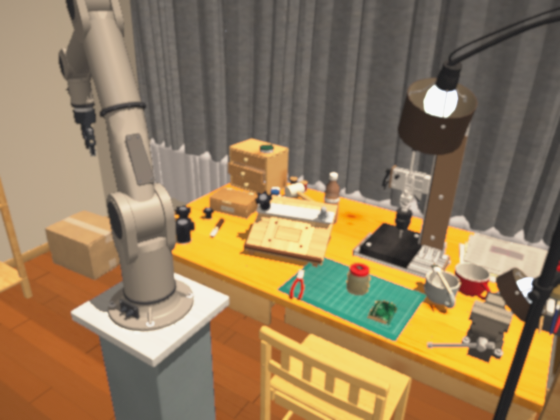

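View pics/top0.png

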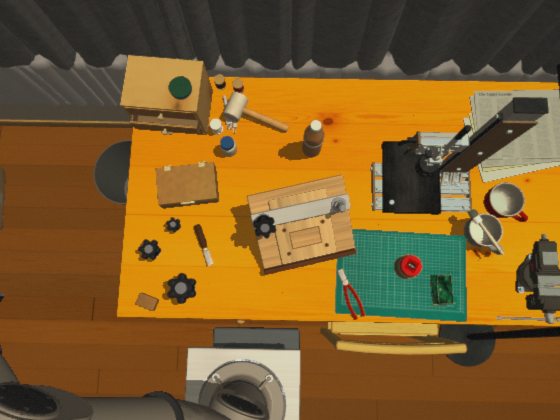

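Three loose star knobs are in the top view: small (173,226), medium (149,250) and large (181,290). The stud is at about (337,205), the left fixed knob at (264,225), the jar at (411,266), the bottle at (314,138) and the skiver at (203,245). I'll measure the knobs and the board.

```bash
cat > h.py <<'E'
import numpy as np,cv2
from station import *
def load(n,k=0):
    return dict(np.load(f"{n}{k}.npz"))
def snap(n,k):
    c=read_camera(n);np.savez(f"{n}{k}.npz",**c);return c
def cloud(c):
    K,R,t=c["intrinsics"],c["R"],c["t"];z=c["range_z"]
    v,u=np.mgrid[:z.shape[0],:z.shape[1]]
    P=np.stack([(u-K[0,2])/K[0,0]*z,(v-K[1,2])/K[1,1]*z,z],-1)
    return (P-t)@R
def ray(c,uv,z0):
    K,R,t=c["intrinsics"],c["R"],c["t"]
    d=R.T@np.linalg.inv(K)@np.array([*uv,1.]);o=-R.T@t
    return o+d*(z0-o[2])/d[2]
def proj(c,X):
    p=c["intrinsics"]@(c["R"]@np.asarray(X)+c["t"]);return p[:2]/p[2]
E
python3 - <<'E'
from h import *
c=load("top");P=cloud(c);g=c["color"].max(2)
for uv in[(173,226),(149,250),(181,290)]:
    u,v=uv;r=22
    sub=(slice(v-r,v+r),slice(u-r,u+r))
    m=(g[sub]<75).astype(np.uint8)
    n,l,s,cc=cv2.connectedComponentsWithStats(m);i=l[r,r] or 1+s[1:,4].argmax()
    Q=P[sub][l==i];h=np.percentile(Q[:,2],[5,50,80,95])
    T=Q[Q[:,2]>h[2]-.006]
    print(uv,s[i],cc[i]+[u-r,v-r],h.round(4),"top",T.mean(0).round(4),np.ptp(T[:,:2],axis=0).round(4), ray(c,cc[i]+[u-r,v-r],h[2]))
# board face
print("board pts")
for uv in[(262,266),(300,262),(345,240),(335,185),(258,185),(300,205),(330,207),(280,215),(305,235),(337,200),(339,206),(343,202)]:
    print(uv,P[uv[1],uv[0]].round(4))
img=c["color"][:,:,::-1]
a=cv2.resize(img[210:310,125:225],None,fx=4,fy=4,interpolation=3)
b=cv2.resize(img[170:270,245:365],None,fx=4,fy=4,interpolation=3)[:400,:400+80]
s=load("scene")["color"][:,:,::-1]
e=cv2.resize(s[170:270,160:360],(800,400)) [:200]
cv2.imwrite("pics/crop1.png",np.hstack([a,b])[:,:880][:,80:])
cv2.imwrite("pics/crop1.png",cv2.resize(np.hstack([a,b]),(800,364)))
cv2.imwrite("pics/crop2.png",cv2.resize(s[170:270,165:345],(800,444),interpolation=3))
E
```

```text
(173, 226) [16 14 13 14 99] [173.1010101  224.93939394] [0.0311 0.0384 0.0408 0.0429] top [0.491  0.2114 0.055 ] [0.2216 0.3416] [0.4926055  0.21391598 0.04084436]
(149, 250) [ 12  12  22  20 231] [149.53246753 249.75324675] [0.0399 0.0533 0.0561 0.0581] top [0.4193 0.275  0.0543] [0.0518 0.0568] [0.41812643 0.27239655 0.05607219]
(181, 290) [  8   6  29  29 449] [181.36302895 288.23830735] [0.0634 0.0737 0.0758 0.078 ] top [0.3128 0.173  0.0774] [0.0759 0.3198] [0.31245404 0.1714648  0.07580978]
board pts
(262, 266) [ 0.3823 -0.0444  0.0026]
(300, 262) [ 0.3931 -0.1539  0.0407]
(345, 240) [ 0.4583 -0.2818  0.0421]
(335, 185) [ 0.5984 -0.2442  0.1281]
(258, 185) [ 0.6261 -0.0254 -0.0012]
(300, 205) [ 0.5398 -0.1489  0.1326]
(330, 207) [ 0.5385 -0.2314  0.1191]
(280, 215) [ 0.5126 -0.0953  0.1253]
(305, 235) [ 0.4665 -0.1659  0.0719]
(337, 200) [ 0.5549 -0.2487  0.1357]
(339, 206) [ 0.5323 -0.2505  0.1662]
(343, 202) [ 0.5489 -0.2644  0.1395]
```

View pics/crop1.png

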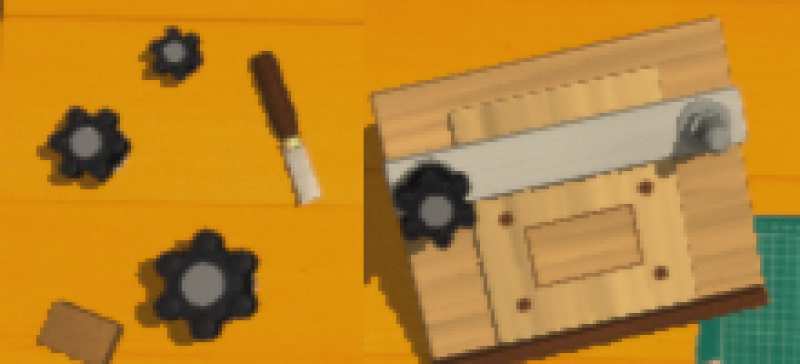

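View pics/crop2.png

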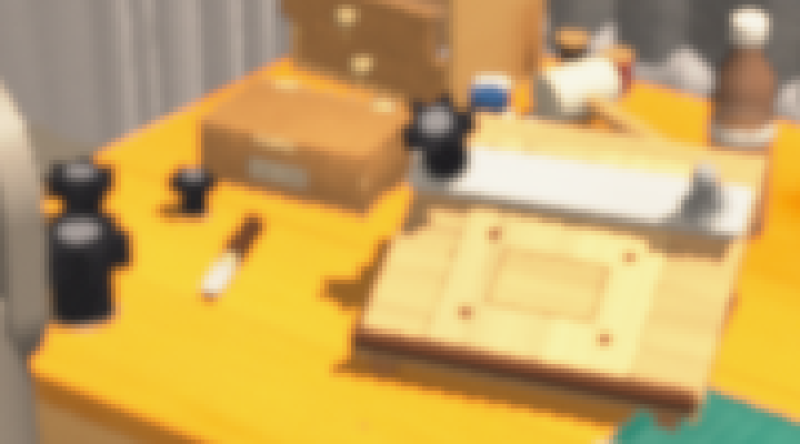

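The medium knob at (149,250) fits: its top is 55–56 mm high and it is about 60 mm across. The small one is about 40 mm high and the large one about 76 mm. Next I'll fit the board plane, the stud axis and the knob's lobe phase.

Run:
```python
from h import *
for cam in("top","scene"):
    c=load(cam);P=cloud(c)
    # board plane: iteratively
    ct=np.array([0.49,-0.15]);d=np.hypot(P[...,0]-ct[0],P[...,1]-ct[1])
    m=(d<.13)&(P[...,2]>.03)&(P[...,2]<.2)&(c["range_z"]>0);Q=P[m]
    n=np.array([-.48,.12,.86]);
    n/=np.linalg.norm(n)
    h=Q@n;hist,e=np.histogram(h,80);off=e[hist.argmax()]
    for w in(.012,.005,.003,.003):
        k=abs(Q@n-off)<w;A=Q[k];mu=A.mean(0);n=np.linalg.svd(A-mu,full_matrices=False)[2][2];n*=np.sign(n[2]);off=mu@n
    print(cam,"n",n.round(4),"tilt",np.degrees(np.arccos(n[2])),"yaw low dir",np.degrees(np.arctan2(-n[1],-n[0])),"off",off,k.sum())
    hh=P@n-off
    # heights histogram
    print(np.histogram(hh[m],bins=np.arange(-.02,.09,.004)))
    # bar axis: grey bright pix
    col=c["color"].astype(int);sat=col.max(2)-col.min(2)
    b=m&(sat<35)&(col.max(2)>120)&(hh>.01)&(hh<.035)
    (cx,cy),(w,hgt),ang=cv2.minAreaRect((P[b][:,:2]*1000).astype(np.float32));print("bar rect mm",cx,cy,w,hgt,ang,b.sum(),"h",np.median(hh[b]))
    s=(hh>.032)&(np.hypot(P[...,0]-.54,P[...,1]+.25)<.05)&(P[...,2]<.25)
    S=P[s];print("stud",len(S));Hs=hh[s]
    for a0 in np.arange(.03,.08,.006):
        q=S[(Hs>=a0)&(Hs<a0+.006)]
        if len(q):print(round(a0,3),len(q),(q.mean(0)-n*(q@n-off).mean()).round(4),Hs[(Hs>=a0)&(Hs<a0+.006)].mean().round(4))
c=load("top");P=cloud(c);g=c["color"].max(2)
# knob
sub=np.zeros(g.shape,bool);sub[230:270,128:172]=1
ctr=np.array([.419,.2735])
k=sub&(P[...,2]>.03)&(np.hypot(P[...,0]-ctr[0],P[...,1]-ctr[1])<.045)
cap=k&(c["color"].min(2)>80)&(P[...,2]>.048);v,u=np.nonzero(cap)
print("cap",cap.sum(),u.mean(),v.mean(),ray(c,(u.mean(),v.mean()),.055), P[cap].mean(0))
dark=sub&(g<75)
G=cv2.resize(c["color"][225:275,124:176].max(2),None,fx=6,fy=6,interpolation=2)
for z0 in(.043,.0545):
  c0=ray(c,(u.mean(),v.mean()),.055)
  v2,u2=np.nonzero(k&(P[...,2]>.035))
  X=np.array([ray(c,p,z0) for p in zip(u2,v2)])
  d=X[:,:2]-c0[:2];th=np.arctan2(d[:,1],d[:,0]);r=np.hypot(*d.T);w=(r>.02)&(r<.034)
  f=(np.exp(6j*th[w])*r[w]**2).sum();print("phase deg",np.degrees(np.angle(f))/6,abs(f)/(r[w]**2).sum(), "mean",X.mean(0),len(X))
for cam in("scene",):
  s=load(cam);print("knob in scene px",proj(s,[*c0[:2],.055]))
```

```text
top n [-0.5031  0.0295  0.8638] tilt 30.259575867770206 yaw low dir -3.35904188816951 off -0.16944413163446603 1427
(array([474, 561, 597, 723, 905, 902, 427, 251, 206, 131,  56,  21,  18,
        13,  27,  17,   6,   0,   1,   3,   7,  13,  21,  65, 127, 109,
        16]), array([-0.02 , -0.016, -0.012, -0.008, -0.004,  0.   ,  0.004,  0.008,
        0.012,  0.016,  0.02 ,  0.024,  0.028,  0.032,  0.036,  0.04 ,
        0.044,  0.048,  0.052,  0.056,  0.06 ,  0.064,  0.068,  0.072,
        0.076,  0.08 ,  0.084,  0.088]))
bar rect mm 521.3854370117188 -142.32070922851562 38.63503646850586 244.3155059814453 11.734395980834961 132 h 0.017047447135425997
stud 49
0.03 8 [ 0.5501 -0.2598  0.1331] 0.0344
0.036 37 [ 0.5459 -0.2581  0.1306] 0.0391
0.042 4 [ 0.5467 -0.2579  0.1311] 0.0442
scene n [-0.5091  0.0282  0.8602] tilt 30.656397845975388 yaw low dir -3.172224990060706 off -0.16958956941354544 839
(array([289, 315, 345, 382, 570, 509, 262, 182, 125,  72,  38,  20,  12,
        20,  17,  11,   2,   4,   3,   3,  16,   8,  19,  40,  70,  42,
         8]), array([-0.02 , -0.016, -0.012, -0.008, -0.004,  0.   ,  0.004,  0.008,
        0.012,  0.016,  0.02 ,  0.024,  0.028,  0.032,  0.036,  0.04 ,
        0.044,  0.048,  0.052,  0.056,  0.06 ,  0.064,  0.068,  0.072,
        0.076,  0.08 ,  0.084,  0.088]))
bar rect mm 517.4935913085938 -146.88800048828125 42.58612060546875 246.5997314453125 10.675671577453613 274 h 0.014375324982529358
stud 29
0.03 11 [ 0.5429 -0.2608  0.1327] 0.0344
0.036 17 [ 0.5423 -0.2606  0.1323] 0.0396
0.042 1 [ 0.5433 -0.2558  0.1328] 0.043
cap 52 148.09615384615384 248.6153846153846 [0.42137213 0.27702054 0.055     ] [0.42137179 0.27700861 0.05504584]
phase deg 26.76539020026718 0.3706607761636479 mean [0.42172188 0.27777721 0.043     ] 315
phase deg 27.023455003506644 0.33095705374765794 mean [0.42059389 0.27442108 0.0545    ] 315
knob in scene px [182.31924886 208.18989962]
```

Run:
```python
from h import *
c=load("top");P=cloud(c)
col=c["color"];hsv=cv2.cvtColor(col,cv2.COLOR_RGB2HSV)
# board height field: pick pixels z>0.02 in region excluding desk
m=np.zeros(col.shape[:2],np.uint8);reg=(slice(170,280),slice(240,362))
m[reg]=((P[reg][...,2]>.02)&(P[reg][...,2]<.3))
n,l,s,_=cv2.connectedComponentsWithStats(m);i=1+s[1:,4].argmax();m=(l==i).astype(np.uint8)
r=cv2.minAreaRect(cv2.findNonZero(m));bx=cv2.boxPoints(r);print("box px",bx.round(1).tolist())
# edge-based lines on the grey bar
sat=col.max(2).astype(int)-col.min(2)
bar=np.zeros_like(m);bar[185:235,246:356]=((sat<60)&(col.max(2)>110))[185:235,246:356]
up=[];lo=[]
for u in range(276,326):
    v=np.nonzero(bar[:,u])[0]
    if len(v)>5:up.append((u,v.min()-.5));lo.append((u,v.max()+.5))
for e,z in((up,.13),(lo,.12)):
    vx,vy,x,y=cv2.fitLine(np.float32(e),cv2.DIST_HUBER,0,.01,.01).ravel()
    a=ray(c,(x-40*vx,y-40*vy),z);b=ray(c,(x+40*vx,y+40*vy),z);d=b-a
    print("bar edge at",(x,y),"psi",np.degrees(np.arctan2(d[0],-d[1])),a,b)
psi=np.radians(11.5)
for cam in("top","scene"):
  c=load(cam);P=cloud(c)
  for psi in np.radians([10.5,11.5,12.5]):
    xb=np.array([np.cos(psi),np.sin(psi),0]);yb=np.array([-np.sin(psi),np.cos(psi),0])
    nn=-.5*xb+np.array([0,0,.8660254]);xs=.8660254*xb+np.array([0,0,.5])
    B=np.stack([xs,yb,nn]);O=np.array([.5452,-.2585,.131]) # approx foot
    L=(P-O)@B.T
    ok=(c["range_z"]>0)&(abs(L[...,2])<.1)
    # board face right of template strip: below bar
    f=ok&(L[...,0]<-.05)&(L[...,0]>-.15)&(L[...,1]>-.02)&(L[...,1]<.015)&(abs(L[...,2])<.02)
    A=np.c_[L[f][:,:2],np.ones(f.sum())];co=np.linalg.lstsq(A,L[f][:,2],rcond=None)[0]
    f2=ok&(L[...,0]<-.05)&(L[...,0]>-.15)&(L[...,1]>-.02)&(L[...,1]<.22)&(abs(L[...,2])<.02)
    A=np.c_[L[f2][:,:2],np.ones(f2.sum())];c2=np.linalg.lstsq(A,L[f2][:,2],rcond=None)[0]
    print(cam,round(np.degrees(psi),1),"right strip med",np.median(L[f][:,2]).round(4),f.sum(),co.round(3),"all",c2.round(3))
    s=ok&(np.hypot(L[...,0],L[...,1])<.022)&(L[...,2]>.03)
    print("  stud",s.sum(),[(round(a,3),int(q.sum()),L[q].mean(0).round(4).tolist()) for a in np.arange(.03,.08,.01) for q in[s&(L[...,2]>=a)&(L[...,2]<a+.01)] if q.any()])
a=load("top")["color"][180:225,310:370];b=load("scene")["color"][195:240,295:355]
cv2.imwrite("pics/stud.png",np.hstack([cv2.resize(x,(400,300),interpolation=0) for x in(a,b)])[:,:,::-1])
```

```text
box px [[245.60000610351562, 195.3000030517578], [342.8999938964844, 173.5], [360.70001220703125, 252.8000030517578], [263.3999938964844, 274.6000061035156]]
bar edge at (np.float32(300.5), np.float32(203.02)) psi 13.503556849233005 [ 0.52052762 -0.04478714  0.13      ] [ 0.57136161 -0.25646805  0.13      ]
bar edge at (np.float32(300.5), np.float32(219.59999)) psi 13.500495657535135 [ 0.47656187 -0.04557483  0.12      ] [ 0.52742847 -0.2574414   0.12      ]
top 10.5 right strip med -0.0175 5 [-0.178  0.092 -0.044] all [-0.003  0.004 -0.019]
  stud 49 [(np.float64(0.03), 41, [0.002, 0.0044, 0.0369]), (np.float64(0.04), 8, [-0.0004, 0.0056, 0.0419])]
top 11.5 right strip med -0.0176 4 [-0.128  0.064 -0.037] all [-0.005  0.    -0.019]
  stud 49 [(np.float64(0.03), 40, [0.0023, 0.0048, 0.0368]), (np.float64(0.04), 9, [-0.0007, 0.0052, 0.0416])]
top 12.5 right strip med -0.0176 4 [-0.128  0.058 -0.037] all [-0.004 -0.002 -0.019]
  stud 49 [(np.float64(0.03), 40, [0.0023, 0.0051, 0.0368]), (np.float64(0.04), 9, [-0.0007, 0.0056, 0.0416])]
scene 10.5 right strip med -0.0182 2 [-0.052 -0.    -0.025] all [ 0.002  0.01  -0.018]
  stud 33 [(np.float64(0.03), 16, [-0.0025, 0.0019, 0.0361]), (np.float64(0.04), 17, [-0.0017, 0.0037, 0.0424])]
scene 11.5 right strip med -0.0181 2 [-0.052  0.001 -0.024] all [ 0.003  0.007 -0.018]
  stud 33 [(np.float64(0.03), 16, [-0.0025, 0.0023, 0.0361]), (np.float64(0.04), 17, [-0.0017, 0.0041, 0.0423])]
scene 12.5 right strip med -0.0181 2 [-0.052  0.001 -0.024] all [ 0.002  0.004 -0.018]
  stud 33 [(np.float64(0.03), 16, [-0.0024, 0.0026, 0.036]), (np.float64(0.04), 17, [-0.0016, 0.0045, 0.0423])]
```

View pics/stud.png

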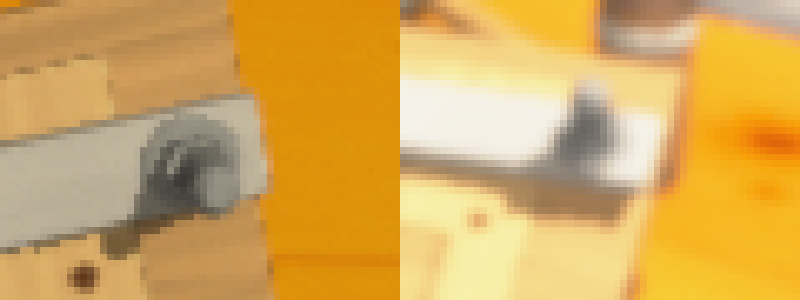

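The picture shows the stud tip in the top view at about (342.2,208.2) and in the scene view at about (322.7,207.8). Both bar edges give a yaw of 13.5°. I'll triangulate and check the result against the board face.

```bash
cat >> h.py <<'E'
PSI=np.radians(13.5)
xb=np.array([np.cos(PSI),np.sin(PSI),0]);yb=np.array([-np.sin(PSI),np.cos(PSI),0])
nn=-.5*xb+np.array([0,0,.8660254]);xs=.8660254*xb+np.array([0,0,.5])
B=np.stack([xs,yb,nn])   # rows: stud x,y,z axes
def tri(obs):
    A=np.zeros((3,3));b=np.zeros(3)
    for c,uv in obs:
        d=c["R"].T@np.linalg.inv(c["intrinsics"])@np.array([*uv,1.]);d/=np.linalg.norm(d);o=-c["R"].T@c["t"]
        M=np.eye(3)-np.outer(d,d);A+=M;b+=M@o
    X=np.linalg.solve(A,b);return X
E
python3 - <<'E'
from h import *
T=load("top");S=load("scene")
X=tri([(T,(342.2,208.2)),(S,(322.7,207.8))]);print("tip tri",X.round(4),proj(T,X),proj(S,X))
for c in(T,S):
    P=cloud(c);L=(P-X)@B.T;ok=c["range_z"]>0
    f=ok&(L[...,0]<-.06)&(L[...,0]>-.14)&(L[...,1]>-.02)&(L[...,1]<.01)&(abs(L[...,2]+.072)<.02)
    g=ok&(L[...,0]<-.06)&(L[...,0]>-.12)&(L[...,1]>.05)&(L[...,1]<.15)&(abs(L[...,2]+.066)<.02)
    b=ok&(abs(L[...,0])<.015)&(L[...,1]>.04)&(L[...,1]<.16)&(abs(L[...,2]+.05)<.02)
    for nm,k in(("face",f),("templ",g),("bar",b)):
        if k.sum()>5:
            co=np.linalg.lstsq(np.c_[L[k][:,:2],np.ones(k.sum())],L[k][:,2],rcond=None)[0]
            print(nm,k.sum(),np.median(L[k][:,2]).round(4),co.round(3))
    s=ok&(np.hypot(L[...,0],L[...,1])<.02)&(L[...,2]>-.035)&(L[...,2]<.01)
    v,u=np.nonzero(s);o=np.argsort(-L[s][:,2])
    print("high pts");print(np.c_[u,v,(L[s]*1000).round(1)][o][:14].tolist())
    # bar end (right) & edges at this frame
    bb=ok&(L[...,2]>-.058)&(L[...,2]<-.035)&(abs(L[...,0])<.04)&(abs(L[...,1])<.26)
    print("bar x",np.percentile(L[bb][:,0],[1,99]).round(4),"y",np.percentile(L[bb][:,1],[.5,99.5]).round(4))
E
```

```text
tip tri [ 0.5265 -0.2587  0.166 ] [342.13550918 208.23970224] [322.75947853 207.79062829]
face 264 -0.0709 [ 0.005  0.023 -0.07 ]
templ 693 -0.0642 [ 0.008  0.007 -0.064]
bar 459 -0.0472 [ 0.014 -0.019 -0.045]
high pts
[[342.0, 207.0, 5.3, 0.7, 4.7], [341.0, 209.0, 0.3, 4.1, 4.5], [343.0, 208.0, 1.6, -1.7, 3.7], [342.0, 210.0, -4.2, 1.3, 1.5], [340.0, 211.0, -5.8, 7.0, 1.4], [341.0, 210.0, -3.7, 3.9, 1.1], [342.0, 209.0, -1.7, 0.8, 0.8], [341.0, 211.0, -6.7, 4.2, 0.7], [344.0, 210.0, -5.7, -4.1, 0.6], [344.0, 209.0, -3.1, -4.5, 0.4], [342.0, 208.0, 0.8, 0.3, 0.3], [344.0, 208.0, -0.4, -4.9, 0.2], [339.0, 207.0, 5.4, 7.7, 0.2], [343.0, 210.0, -5.3, -1.5, 0.1]]
bar x [-0.0234  0.0312] y [-0.2457  0.2402]
face 190 -0.0683 [-0.003 -0.001 -0.069]
templ 446 -0.0616 [ 0.003  0.013 -0.063]
bar 243 -0.0444 [-0.011 -0.032 -0.041]
high pts
[[321.0, 207.0, -1.6, 5.2, 5.3], [322.0, 208.0, -4.4, 1.2, 4.6], [323.0, 208.0, -3.6, -2.0, 4.5], [323.0, 206.0, 4.2, -0.1, 4.4], [320.0, 208.0, -4.8, 7.9, 3.3], [323.0, 207.0, 1.0, -0.8, 3.3], [324.0, 208.0, -2.0, -4.9, 3.0], [323.0, 209.0, -6.5, -2.7, 3.0], [324.0, 209.0, -5.6, -5.8, 2.6], [321.0, 208.0, -3.6, 4.9, 2.4], [321.0, 209.0, -7.4, 3.9, 2.3], [322.0, 206.0, 5.0, 3.7, 2.3], [323.0, 211.0, -13.7, -4.4, 2.1], [324.0, 207.0, 2.7, -3.6, 1.7]]
bar x [-0.0312  0.0366] y [-0.2576  0.2383]
```

```bash
cat >> h.py <<'E'
from scipy.spatial.transform import Rotation as Ro
def Rt(o): q=o["tool_rot"];return Ro.from_quat([q[1],q[2],q[3],q[0]])
def plan(pos,R,o=None):
    """shift in current tool axes, turn rotvec deg in tool axes"""
    o=o or get_obs();Rc=Rt(o)
    rv=np.degrees((Rc.inv()*R).as_rotvec())
    print("turn",rv.round(2),"rows>=",np.linalg.norm(rv)/7.16,"| shift in CURRENT axes",Rc.inv().apply(pos-o["eef_pos"]).round(4),"| shift in TARGET axes",R.inv().apply(pos-o["eef_pos"]).round(4))
def down(yaw): # tool y down, tool x at world yaw deg
    y=np.radians(yaw);x=np.array([np.cos(y),np.sin(y),0]);yy=np.array([0,0,-1.])
    return Ro.from_matrix(np.stack([x,yy,np.cross(x,yy)],1))
E
python3 - <<'E'
from h import *
o=get_obs();print(Rt(o).as_matrix().round(3))
S=load("scene");P=cloud(S);col=S["color"]
k=np.zeros(col.shape[:2],bool);k[195:225,168:198]=1
print(col[200:222:2,174:192:2].min(2))
k2=k&(P[...,2]>.047)&(P[...,2]<.065)&(np.hypot(P[...,0]-.42,P[...,1]-.275)<.04)
A=P[k2];print("scene top pts",len(A),A.mean(0),(A.max(0)+A.min(0))/2)
cap=k2&(col.min(2)>70);v,u=np.nonzero(cap);print(cap.sum(),ray(S,(u.mean(),v.mean()),.055))
T=load("top");P=cloud(T);k3=(P[...,2]>.047)&(P[...,2]<.065)&(np.hypot(P[...,0]-.42,P[...,1]-.275)<.04);A=P[k3];print("top pts",len(A),A.mean(0),(np.percentile(A,98,axis=0)+np.percentile(A,2,axis=0))/2)
for lo,z in((50,.055),(100,.055)):
    cap=k3&(T["color"].min(2)>lo);v,u=np.nonzero(cap);print(lo,cap.sum(),ray(T,(u.mean(),v.mean()),z))
c0=A.mean(0)
for yaw in(-3,57,117,177,-63,-123):
    print(yaw);plan(np.array([.421,.276,.12]),down(yaw))
E
```

```text
[[ 0.446 -0.001 -0.895]
 [ 0.895 -0.002  0.446]
 [-0.002 -1.    -0.   ]]
[[115 118 124 129 131 133 133 129 127]
 [115 114 115 117 119 123 123 118 107]
 [115 114 113 113 110 108  97  79  63]
 [115  99  90 101 103  94  69  54  54]
 [114  80  63 117 138 132  92  51  50]
 [ 99  54  49  75  89  84  61  46  46]
 [102  44  36  41  44  40  37  41  47]
 [100  49  37  37  38  36  37  42  49]
 [102  60  45  39  36  33  35  48  55]
 [ 97  55  51  60  64  62  52  51  53]
 [ 97  58  90 125 132 132 106  59  48]]
scene top pts 106 [0.41547183 0.27257794 0.055285  ] [0.42070685 0.27868104 0.0543914 ]
51 [0.42207928 0.28382762 0.055     ]
top pts 289 [0.42083883 0.27588066 0.05398906] [0.42087816 0.27630276 0.05381615]
50 70 [0.421181   0.27658958 0.055     ]
100 41 [0.42118358 0.27686392 0.055     ]
-3
turn [ 6.000e-02  6.654e+01 -8.000e-02] rows>= 9.293246451716447 | shift in CURRENT axes [-0.2396  0.1108 -0.2539] | shift in TARGET axes [ 0.1374  0.1104 -0.321 ]
57
turn [ 0.01  6.54 -0.1 ] rows>= 0.9134509502068658 | shift in CURRENT axes [-0.2396  0.1108 -0.2539] | shift in TARGET axes [-0.2093  0.1104 -0.2795]
117
turn [-4.000e-02 -5.346e+01 -9.000e-02] rows>= 7.466550461135864 | shift in CURRENT axes [-0.2396  0.1108 -0.2539] | shift in TARGET axes [-0.3467  0.1104  0.0415]
177
turn [-9.0000e-02 -1.1346e+02 -7.0000e-02] rows>= 15.84643101040513 | shift in CURRENT axes [-0.2396  0.1108 -0.2539] | shift in TARGET axes [-0.1374  0.1104  0.321 ]
-63
turn [ 1.1000e-01  1.2654e+02 -5.0000e-02] rows>= 17.673128795222006 | shift in CURRENT axes [-0.2396  0.1108 -0.2539] | shift in TARGET axes [ 0.3467  0.1104 -0.0415]
-123
turn [-1.5000e-01 -1.7346e+02 -2.0000e-02] rows>= 24.226315801018924 | shift in CURRENT axes [-0.2396  0.1108 -0.2539] | shift in TARGET axes [0.2093 0.1104 0.2795]
```

{"fn": "play_rows", "kwargs": {"increments": [[[0, 0, 0], [0, 6.5, 0]], [[-0.0131, 0.0069, -0.0175], [0, 0, 0]], [[-0.0131, 0.0069, -0.0175], [0, 0, 0]], [[-0.0131, 0.0069, -0.0175], [0, 0, 0]], [[-0.0131, 0.0069, -0.0175], [0, 0, 0]], [[-0.0131, 0.0069, -0.0175], [0, 0, 0]], [[-0.0131, 0.0069, -0.0175], [0, 0, 0]], [[-0.0131, 0.0069, -0.0175], [0, 0, 0]], [[-0.0131, 0.0069, -0.0175], [0, 0, 0]], [[-0.0131, 0.0069, -0.0175], [0, 0, 0]], [[-0.0131, 0.0069, -0.0175], [0, 0, 0]], [[-0.0131, 0.0069, -0.0175], [0, 0, 0]], [[-0.0131, 0.0069, -0.0175], [0, 0, 0]], [[-0.0131, 0.0069, -0.0175], [0, 0, 0]], [[-0.0131, 0.0069, -0.0175], [0, 0, 0]], [[-0.0131, 0.0069, -0.0175], [0, 0, 0]], [[-0.0131, 0.0069, -0.0175], [0, 0, 0]], [[0, 0, 0], [0, 0, 0]]], "gripper": 0.085}}

```text
t: 1.6
eef_pos: [0.4223, 0.2705, 0.1194]
tool_rot: [-0.621, 0.623, 0.335, -0.337]
contact_force: [-0.1, -0.2, 0.1]
gripper_width: 0.997
```

Run:
```python
from h import *
o=get_obs();print(o["t"],o["q"].round(3),o["eef_pos"],o["contact_force"])
plan(np.array([.421,.2765,.026]),down(57))
```

```text
1.6 [-0.791  0.344  0.115  2.071 -0.055  0.734  0.347] [0.42227899 0.27054446 0.11940894] [-0.12071179 -0.23982988  0.07248403]
turn [ 0.04 -0.3  -0.26] rows>= 0.055321849561625884 | shift in CURRENT axes [0.0047 0.0934 0.0044] | shift in TARGET axes [0.0043 0.0934 0.0043]
```

{"fn": "play_rows", "kwargs": {"increments": [[[0.0045, 0, 0.0044], [0, 0, 0]], [[0, 0.012, 0], [0, 0, 0]], [[0, 0.015, 0], [0, 0, 0]], [[0, 0.015, 0], [0, 0, 0]], [[0, 0.015, 0], [0, 0, 0]], [[0, 0.015, 0], [0, 0, 0]], [[0, 0.015, 0], [0, 0, 0]], [[0, 0.01, 0], [0, 0, 0]], [[0, 0, 0], [0, 0, 0]]]}}

```text
t: 2.35
eef_pos: [0.4189, 0.2831, 0.0222]
tool_rot: [0.621, -0.621, -0.337, 0.339]
contact_force: [-0.0, -0.3, 0.4]
gripper_width: 0.996
```

{"fn": "play_rows", "kwargs": {"increments": [[[0, 0, 0], [0, 0, 0]], [[0, 0, 0], [0, 0, 0]], [[0, 0, 0], [0, 0, 0]], [[0, 0, 0], [0, 0, 0]], [[0, 0, 0], [0, 0, 0]], [[0, 0, 0], [0, 0, 0]], [[0, 0, 0], [0, 0, 0]], [[0, 0, 0], [0, 0, 0]]], "gripper": 0.04, "grip_force": 60}}

```text
t: 3.02
eef_pos: [0.4203, 0.2825, 0.025]
tool_rot: [0.621, -0.621, -0.338, 0.337]
contact_force: [-2.2, -1.3, 5.2]
gripper_width: 0.628
```

Run:
```python
from h import *
o=get_obs();print(o)
S=snap("scene",1);T=snap("top",1)
a=T["color"][210:300,110:210];b=S["color"][160:250,140:240]
cv2.imwrite("pics/grasp.png",np.hstack([cv2.resize(x,(400,360),interpolation=cv2.INTER_CUBIC) for x in(a,b)])[:,:,::-1])
```

```text
{'t': 3.0167, 'q': array([-0.78167913,  0.51103663,  0.08272156,  2.1083878 , -0.08159615,
        0.52460444,  0.35670985]), 'joint_vel': array([ 1.04546369e-04,  1.34463034e-03,  1.30274051e-03, -4.56094352e-05,
       -4.22427610e-04,  3.35455975e-04,  5.51599588e-04]), 'joint_torque': array([ 2.31292387e-01, -4.70610166e+01,  2.69311354e+00, -1.65681303e+01,
        9.27832955e-02, -9.50471386e-01, -1.45948719e-02]), 'eef_pos': array([0.42025183, 0.28250555, 0.02502938]), 'tool_rot': array([ 0.62147409, -0.62111945, -0.33775518,  0.33749374]), 'contact_force': array([-2.24457202, -1.30546099,  5.1708485 ]), 'torque': array([-0.19030793,  0.62803678,  0.08380174]), 'gripper_width': 0.6284961778119008}
```

View pics/grasp.png

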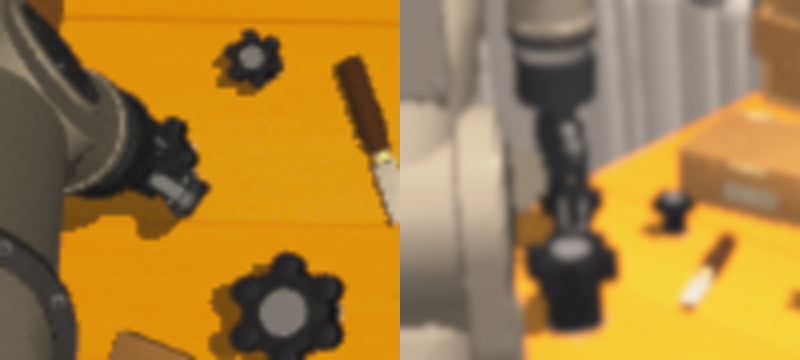

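The grasp sits about 4 mm off along tool z, because the earlier pose reading lagged. I'll open, recentre and regrip.

{"fn": "play_rows", "kwargs": {"increments": [[[0, 0, 0], [0, 0, 0]], [[0, 0, 0], [0, 0, 0]], [[0, 0, 0], [0, 0, 0]], [[0, 0, -0.002], [0, 0, 0]], [[0, 0, -0.002], [0, 0, 0]], [[0, 0, 0], [0, 0, 0]], [[0, 0, 0], [0, 0, 0]], [[0, 0, 0], [0, 0, 0]], [[0, 0, 0], [0, 0, 0]]], "gripper": 0.085}}

```text
t: 3.87
eef_pos: [0.4237, 0.2801, 0.0239]
tool_rot: [0.621, -0.621, -0.338, 0.338]
contact_force: [0.5, 0.0, -0.4]
gripper_width: 0.994
```

Run:
```python
from h import *
o=get_obs();print(o["t"],o["contact_force"]);plan(np.array([.421,.2765,.022]),down(57))
print(o["eef_pos"],np.degrees(np.arctan2(*Rt(o).as_matrix()[[1,0],0])))
S=snap("scene",2);P=cloud(S);k=(P[...,2]>.047)&(P[...,2]<.065)&(np.hypot(P[...,0]-.42,P[...,1]-.28)<.04);A=P[k];print(len(A),A.mean(0),(A.max(0)+A.min(0))/2)
col=S["color"];cap=k&(col.min(2)>70);v,u=np.nonzero(cap);print(cap.sum(),u.mean(),v.mean(),ray(S,(u.mean(),v.mean()),.055))
```

```text
3.8667 [ 0.45871725  0.01234543 -0.44895718]
turn [-0.    0.04 -0.  ] rows>= 0.005581521333773424 | shift in CURRENT axes [-0.0045  0.0019  0.0003] | shift in TARGET axes [-0.0045  0.0019  0.0003]
[0.42372704 0.28013556 0.02385074] 57.039626436530625
59 [0.41190792 0.28173189 0.05490273] [0.42023771 0.27609372 0.05445496]
9 178.77777777777777 208.11111111111111 [0.41422131 0.28832074 0.055     ]
```

{"fn": "play_rows", "kwargs": {"increments": [[[0, 0, 0], [0, 0, 0]], [[0, 0, 0], [0, 0, 0]], [[0, 0, 0], [0, 0, 0]], [[0, 0, 0], [0, 0, 0]], [[0, 0, 0], [0, 0, 0]], [[0, 0, 0], [0, 0, 0]], [[0, 0, 0], [0, 0, 0]], [[0, 0, 0], [0, 0, 0]], [[0, 0, 0], [0, 0, 0]]], "gripper": 0.04, "grip_force": 60}}

```text
t: 4.67
eef_pos: [0.4238, 0.2803, 0.0244]
tool_rot: [0.621, -0.621, -0.338, 0.337]
contact_force: [-1.1, -1.4, 6.2]
gripper_width: 0.633
```

Run:
```python
from h import *
o=get_obs();print(o["t"],o["eef_pos"],o["contact_force"],o["torque"],o["gripper_width"]*85.4)
```

```text
4.6667 [0.42384119 0.28028457 0.02440529] [-1.12147715 -1.4179332   6.19452285] [-0.16377914  0.27312329 -0.07643268] 54.07056039269902
```

{"fn": "play_rows", "kwargs": {"increments": [[[0, -0.01, 0], [0, 0, 0]], [[0, -0.02, 0], [0, 0, 0]], [[0, -0.03, 0], [0, 0, 0]], [[0, -0.03, 0], [0, 0, 0]], [[0, -0.03, 0], [0, 0, 0]], [[0, -0.03, 0], [0, 0, 0]], [[0, -0.03, 0], [0, 0, 0]], [[0, -0.03, 0], [0, 0, 0]], [[0, -0.02, 0], [0, 0, 0]], [[0, -0.01, 0], [0, 0, 0]], [[0, 0, 0], [0, 0, 0]], [[0, 0, 0], [0, 0, 0]], [[0, 0, 0], [0, 0, 0]]]}}

```text
t: 5.75
eef_pos: [0.4228, 0.2793, 0.2621]
tool_rot: [-0.621, 0.622, 0.337, -0.339]
contact_force: [-0.3, -0.2, -2.9]
gripper_width: 0.635
```

```bash
cat >> h.py <<'E'
TIP=np.array([.5265,-.2587,.166])
def stud(az): # tool y=-nn, tool x ~ azimuth az deg
    a=np.array([np.cos(np.radians(az)),np.sin(np.radians(az)),0]);x=a-nn*(a@nn);x/=np.linalg.norm(x);y=-nn
    return Ro.from_matrix(np.stack([x,y,np.cross(x,y)],1))
def status(off=0.0186):
    o=get_obs();R=Rt(o);h=o["eef_pos"]-R.as_matrix()[:,1]*off
    print("t",round(o["t"],2),"head in stud mm",(B@(h-TIP)*1000).round(2),"angle",np.degrees(np.arccos(min(1,R.as_matrix()[:,1]@-nn))).round(2),"q",o["q"].round(2),"F tool",R.inv().apply(o["contact_force"]).round(1),"F stud",(B@o["contact_force"]).round(1),"M tool",R.inv().apply(o["torque"]).round(2),"w",round(o["gripper_width"]*85.4,1))
    return o
E
python3 - <<'E'
from h import *
o=status();print(o["eef_pos"])
pos=TIP+nn*.0514+np.array([0,0,.08]);print(pos)
plan(pos,stud(-26))
E
```

```text
t 5.75 head in stud mm [ 78.84 547.42  86.95] angle 30.17 q [-0.82  0.17  0.13  1.92 -0.02  1.06  0.31] F tool [-0.3  2.9  0.2] F stud [-1.8 -0.1 -2.3] M tool [-0.03 -0.02  0.04] w 54.2
[0.42277685 0.27934045 0.26212435]
[ 0.50151009 -0.26469955  0.29051371]
turn [  0.11  84.97 -33.22] rows>= 12.74145167371692 | shift in CURRENT axes [-0.4138 -0.0274 -0.362 ] | shift in TARGET axes [ 0.356  -0.0498 -0.4168]
```

{"fn": "play_rows", "kwargs": {"increments": [[[-0.0207, -0.0014, -0.0181], [0, 0, 0]], [[-0.0207, -0.0014, -0.0181], [0, 0, 0]], [[-0.0207, -0.0014, -0.0181], [0, 0, 0]], [[-0.0207, -0.0014, -0.0181], [0, 0, 0]], [[-0.0207, -0.0014, -0.0181], [0, 0, 0]], [[-0.0207, -0.0014, -0.0181], [0, 0, 0]], [[-0.0207, -0.0014, -0.0181], [0, 0, 0]], [[-0.0207, -0.0014, -0.0181], [0, 0, 0]], [[-0.0207, -0.0014, -0.0181], [0, 0, 0]], [[-0.0207, -0.0014, -0.0181], [0, 0, 0]], [[-0.0207, -0.0014, -0.0181], [0, 0, 0]], [[-0.0207, -0.0014, -0.0181], [0, 0, 0]], [[-0.0207, -0.0014, -0.0181], [0, 0, 0]], [[-0.0207, -0.0014, -0.0181], [0, 0, 0]], [[-0.0207, -0.0014, -0.0181], [0, 0, 0]], [[-0.0207, -0.0014, -0.0181], [0, 0, 0]], [[-0.0207, -0.0014, -0.0181], [0, 0, 0]], [[-0.0207, -0.0014, -0.0181], [0, 0, 0]], [[-0.0207, -0.0014, -0.0181], [0, 0, 0]], [[-0.0207, -0.0014, -0.0181], [0, 0, 0]]]}}

```text
t: 7.42
eef_pos: [0.5015, -0.2651, 0.2899]
tool_rot: [0.622, -0.62, -0.337, 0.339]
contact_force: [0.1, 0.5, -3.0]
gripper_width: 0.638
```

{"fn": "play_rows", "kwargs": {"increments": [[[0, 0, 0], [0, 5.31, -2.08]], [[0, 0, 0], [0, 5.31, -2.08]], [[0, 0, 0], [0, 5.31, -2.08]], [[0, 0, 0], [0, 5.31, -2.08]], [[0, 0, 0], [0, 5.31, -2.08]], [[0, 0, 0], [0, 5.31, -2.08]], [[0, 0, 0], [0, 5.31, -2.08]], [[0, 0, 0], [0, 5.31, -2.08]], [[0, 0, 0], [0, 5.31, -2.08]], [[0, 0, 0], [0, 5.31, -2.08]], [[0, 0, 0], [0, 5.31, -2.08]], [[0, 0, 0], [0, 5.31, -2.08]], [[0, 0, 0], [0, 5.31, -2.08]], [[0, 0, 0], [0, 5.31, -2.08]], [[0, 0, 0], [0, 5.31, -2.08]], [[0, 0, 0], [0, 5.31, -2.08]], [[0, 0, 0], [0, 0, 0]], [[0, 0, 0], [0, 0, 0]], [[0, 0, 0], [0, 0, 0]]]}}

```text
t: 9.0
eef_pos: [0.5022, -0.2639, 0.2911]
tool_rot: [0.747, -0.572, 0.015, -0.338]
contact_force: [1.1, -0.5, -2.3]
gripper_width: 0.632
```

Run:
```python
from h import *
o=status();print(o["eef_pos"])
plan(TIP+nn*.0514,stud(-26),o)
```

```text
t 9.0 head in stud mm [ 40.99   0.6  139.4 ] angle 0.11 q [-0.09  0.09  0.74  2.07 -0.69  0.76  0.56] F tool [ 0.3  2.4 -0.8] F stud [-0.3 -0.8 -2.4] M tool [-0.52 -0.03  0.58] w 54.0
[ 0.50216795 -0.26391532  0.29113014]
turn [-0.1   0.14  0.04] rows>= 0.024663654495462185 | shift in CURRENT axes [-0.0294  0.0693 -0.0288] | shift in TARGET axes [-0.0293  0.0694 -0.0287]
```

{"fn": "play_rows", "kwargs": {"increments": [[[-0.0049, 0.0115, -0.0048], [0, 0, 0]], [[-0.0049, 0.0115, -0.0048], [0, 0, 0]], [[-0.0049, 0.0115, -0.0048], [0, 0, 0]], [[-0.0049, 0.0115, -0.0048], [0, 0, 0]], [[-0.0049, 0.0115, -0.0048], [0, 0, 0]], [[-0.0049, 0.0115, -0.0048], [0, 0, 0]], [[0, 0, 0], [0, 0, 0]], [[0, 0, 0], [0, 0, 0]], [[0, 0, 0], [0, 0, 0]]]}}

```text
t: 9.75
eef_pos: [0.5021, -0.2655, 0.2121]
tool_rot: [0.747, -0.572, 0.015, -0.339]
contact_force: [0.8, -0.5, -2.7]
gripper_width: 0.636
```

Run:
```python
from h import *
o=status()
S=snap("scene",3);T=snap("top",3)
R=Rt(o).as_matrix();h=o["eef_pos"]-R[:,1]*.0186
out=[]
for c,r in((T,(150,260,280,400)),(S,(150,240,260,380))):
    im=c["color"].copy();f=4
    im=cv2.resize(im[r[0]:r[1],r[2]:r[3]],(480,400),interpolation=cv2.INTER_CUBIC)[:,:,::-1].copy()
    sx=480/(r[3]-r[2]);sy=400/(r[1]-r[0])
    for X,cl in((h,(0,255,0)),(h-nn*.043,(0,255,255)),(TIP,(255,0,255)),(TIP-nn*.045,(255,0,0))):
        u,v=proj(c,X);cv2.circle(im,(int((u-r[2]+.5)*sx),int((v-r[0]+.5)*sy)),3,cl,-1)
    out.append(im)
cv2.imwrite("pics/pre.png",cv2.resize(np.hstack(out),(800,333)))
```

```text
t 9.75 head in stud mm [ 1.08 -0.87 71.17] angle 0.23 q [ 0.    0.23  0.68  2.16 -0.96  0.68  0.86] F tool [-0.1  2.6 -1. ] F stud [-0.7 -0.7 -2.6] M tool [-0.59 -0.03  0.53] w 54.3
```

View pics/pre.png

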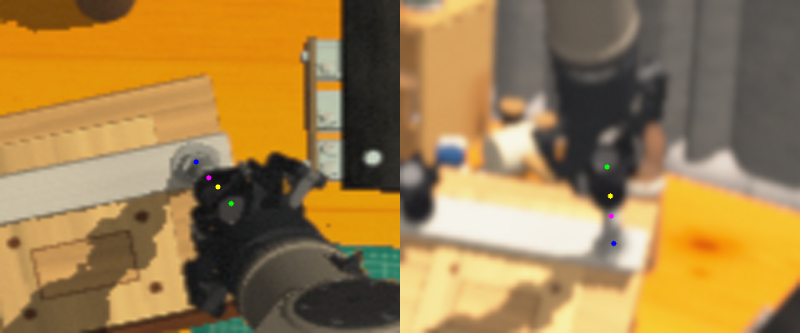

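The knob is lined up with the stud within about 2 mm in both views: top cap (232,207), and scene column at about (607,160–215). I'll lower it.

{"fn": "play_rows", "kwargs": {"increments": [[[-0.0008, 0.006, -0.0006], [0, 0, 0]], [[0, 0.008, 0], [0, 0, 0]], [[0, 0.006, 0], [0, 0, 0]], [[0, 0.005, 0], [0, 0, 0]], [[0, 0.004, 0], [0, 0, 0]], [[0, 0.004, 0], [0, 0, 0]], [[0, 0.003, 0], [0, 0, 0]], [[0, 0.003, 0], [0, 0, 0]], [[0, 0.003, 0], [0, 0, 0]], [[0, 0, 0], [0, 0, 0]]]}}

```text
t: 10.68
eef_pos: [0.5214, -0.2599, 0.1743]
tool_rot: [0.747, -0.571, 0.016, -0.339]
contact_force: [-0.5, 0.5, -1.8]
gripper_width: 0.635
```

```bash
python3 -c "
from h import *
status()"
```

```text
t 10.68 head in stud mm [-0.46  0.03 28.39] angle 0.2 q [ 0.04  0.32  0.62  2.16 -1.1   0.64  0.97] F tool [-1.3  1.4 -0.4] F stud [-1.2  0.6 -1.4] M tool [-0.54 -0.02  0.61] w 54.2
```

{"fn": "play_rows", "kwargs": {"increments": [[[0, 0, 0], [0, 6, 0]], [[0, 0, 0], [0, 6, 0]], [[0, 0, 0], [0, 6, 0]], [[0, 0, 0], [0, 6, 0]], [[0, 0, 0], [0, 6, 0]], [[0, 0, 0], [0, 6, 0]], [[0, 0, 0], [0, 6, 0]], [[0, 0, 0], [0, 0, 0]], [[0, 0.003, 0], [0, 0, 0]], [[0, 0.003, 0], [0, 0, 0]], [[0, 0.003, 0], [0, 0, 0]], [[0, 0.002, 0], [0, 0, 0]], [[0, 0, 0], [0, 0, 0]], [[0, 0, 0], [0, 0, 0]]]}}

```text
t: 11.85
eef_pos: [0.5267, -0.2591, 0.1651]
tool_rot: [0.692, -0.412, 0.282, -0.521]
contact_force: [0.1, -1.0, -3.4]
gripper_width: 0.634
```

```bash
python3 -c "
from h import *
status()"
```

```text
t 11.85 head in stud mm [-0.38 -0.41 17.76] angle 0.21 q [-0.04  0.37  0.72  2.17 -1.19  0.68  0.31] F tool [ 0.9  2.8 -1.9] F stud [-1.8 -1.  -2.8] M tool [-0.76 -0.02 -0.13] w 54.2
```

{"fn": "play_rows", "kwargs": {"increments": [[[0, 0.002, 0], [0, 0, 0]], [[0, 0.002, 0], [0, 0, 0]], [[0, 0.002, 0], [0, 0, 0]], [[0, 0.001, 0], [0, 0, 0]], [[0, 0.001, 0], [0, 0, 0]], [[0, 0, 0], [0, 0, 0]], [[0, 0, 0], [0, 0, 0]]]}}

```text
t: 12.43
eef_pos: [0.5306, -0.2585, 0.1587]
tool_rot: [0.692, -0.412, 0.282, -0.522]
contact_force: [-2.4, -2.4, 1.8]
gripper_width: 0.634
```

```bash
python3 -c "
from h import *
status()"
```

```text
t 12.43 head in stud mm [-0.2  -0.72 10.26] angle 0.26 q [-0.04  0.38  0.71  2.16 -1.22  0.67  0.33] F tool [ 1.6 -3.1 -1.7] F stud [-1.6 -1.7  3.1] M tool [-0.84 -0.05 -0.32] w 54.1
```

{"fn": "play_rows", "kwargs": {"increments": [[[0, 0.001, 0], [0, 0, 0]], [[0, 0.001, 0], [0, 0, 0]], [[0, 0, 0], [0, 0, 0]], [[0, 0, 0], [0, 0, 0]], [[0, 0, 0], [0, 0, 0]]]}}

```text
t: 12.85
eef_pos: [0.5314, -0.2585, 0.1578]
tool_rot: [0.692, -0.411, 0.282, -0.522]
contact_force: [-9.4, -1.3, 14.0]
gripper_width: 0.637
```

```bash
python3 -c "
from h import *
status()"
```

```text
t 12.85 head in stud mm [-0.04 -0.91  9.1 ] angle 0.33 q [-0.03  0.38  0.71  2.16 -1.22  0.67  0.33] F tool [ -1.  -16.8  -1. ] F stud [-1.2  1.  16.8] M tool [-0.8  -0.09  0.3 ] w 54.4
```

{"fn": "play_rows", "kwargs": {"increments": [[[0, 0, 0], [0, -5, 0]], [[0, 0, 0], [0, -5, 0]], [[0, -0.0003, 0], [0, -5, 0]], [[0, -0.0003, 0], [0, -5, 0]], [[0, 0, 0], [0, 0, 0]]]}}

```text
t: 13.27
eef_pos: [0.5313, -0.2578, 0.157]
tool_rot: [0.731, -0.497, 0.157, -0.441]
contact_force: [0.8, -2.9, -3.4]
gripper_width: 0.631
```

```bash
python3 -c "
from h import *
status()"
```

```text
t 13.27 head in stud mm [-0.41 -0.25  8.35] angle 0.21 q [ 0.01  0.37  0.65  2.16 -1.2   0.65  0.66] F tool [ 2.   3.  -2.8] F stud [-1.7 -3.  -3. ] M tool [-0.99  0.03 -0.19] w 53.9
```

The axial force vanished, so it may have dropped. I'll probe downward.

{"fn": "play_rows", "kwargs": {"increments": [[[0, 0.001, 0], [0, 0, 0]], [[0, 0.001, 0], [0, 0, 0]], [[0, 0.001, 0], [0, 0, 0]], [[0, 0, 0], [0, 0, 0]], [[0, 0, 0], [0, 0, 0]]]}}

```text
t: 13.68
eef_pos: [0.5326, -0.2576, 0.155]
tool_rot: [0.731, -0.495, 0.158, -0.443]
contact_force: [-5.3, -1.9, 6.7]
gripper_width: 0.637
```

```bash
python3 -c "
from h import *
status()"
```

```text
t 13.68 head in stud mm [-0.25 -0.37  6.03] angle 0.27 q [ 0.01  0.38  0.65  2.16 -1.21  0.65  0.67] F tool [-0.  -8.6 -1.5] F stud [-1.4 -0.6  8.6] M tool [-0.77  0.    0.34] w 54.4
```

{"fn": "play_rows", "kwargs": {"increments": [[[0, 0.0003, 0], [0, 5, 0]], [[0, 0.0003, 0], [0, 5, 0]], [[0, 0.0003, 0], [0, 5, 0]], [[0, 0.0003, 0], [0, 5, 0]], [[0, 0, 0], [0, 0, 0]]]}}

```text
t: 14.1
eef_pos: [0.5342, -0.2583, 0.155]
tool_rot: [0.692, -0.41, 0.282, -0.523]
contact_force: [-5.0, -2.8, 9.5]
gripper_width: 0.628
```

```bash
python3 -c "
from h import *
status()"
```

```text
t 14.1 head in stud mm [ 0.96 -1.37  5.23] angle 0.36 q [-0.03  0.39  0.7   2.16 -1.23  0.67  0.34] F tool [  1.5 -11.   -0.1] F stud [-0.  -1.5 11. ] M tool [-0.46 -0.7  -0.32] w 53.6
```

{"fn": "play_rows", "kwargs": {"increments": [[[0, -0.0003, 0], [0, -5, 0]], [[0, -0.0003, 0], [0, -5, 0]], [[0, -0.0003, 0], [0, -5, 0]], [[0, -0.0003, 0], [0, -5, 0]], [[0, 0, 0], [0, 0, 0]], [[0, 0, 0], [0, 0, 0]]]}}

```text
t: 14.6
eef_pos: [0.533, -0.2577, 0.1554]
tool_rot: [0.731, -0.495, 0.158, -0.443]
contact_force: [-4.6, -1.0, 7.4]
gripper_width: 0.634
```

```bash
cat >> h.py <<'E'
def cap(c,o,head,f=None):
    """cap points (grey, on top of head) relative to predicted head, stud axes mm"""
    P=cloud(c);L=(P-head)@B.T;col=c["color"].astype(int)
    k=(c["range_z"]>0)&(np.hypot(L[...,0],L[...,1])<.016)&(abs(L[...,2]-.012)<.01)&(col.min(2)>75)
    v,u=np.nonzero(k);print("cap px",k.sum(),u.mean() if k.any() else 0,v.mean() if k.any() else 0,"z med",np.median(L[k],0)*1000 if k.any() else 0)
E
python3 - <<'E'
from h import *
o=status();T=snap("top",4);S=snap("scene",4)
R=Rt(o).as_matrix();h=o["eef_pos"]-R[:,1]*.0186
h3=TIP+B.T@np.array([.00108,-.00087,.07117])
for n in("top","scene"):
    cap(load(n,3),o,h3);cap(load(n,4),o,h)
out=[]
for c,hh,r in((load("top",3),h3,None),(T,h,None),(S,h,None)):
    u,v=proj(c,hh);u,v=int(u),int(v);im=cv2.resize(c["color"][v-24:v+24,u-20:u+20],(266,320),interpolation=2);out.append(im)
cv2.imwrite("pics/cap.png",np.hstack(out)[:,:,::-1])
E
```

```text
t 14.6 head in stud mm [ 0.31 -0.5   6.11] angle 0.32 q [ 0.01  0.38  0.65  2.16 -1.21  0.65  0.67] F tool [-0.2 -8.7 -0.2] F stud [-0.4  0.1  8.7] M tool [-0.57 -0.05  0.15] w 54.1
cap px 0 0 0 z med 0
cap px 8 342.625 210.75 z med [-0.3340139   6.84234178 11.64143463]
cap px 27 320.7037037037037 192.59259259259258 z med [-3.1967964   1.38401467 12.74744938]
cap px 34 322.38235294117646 203.97058823529412 z med [ 0.6400264   0.78980474 13.56900439]
```

View pics/cap.png

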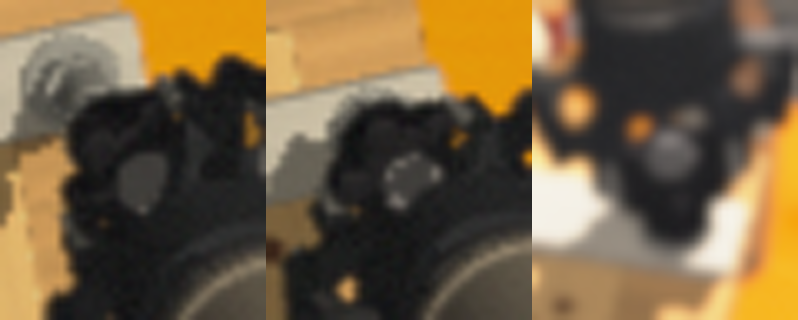

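{"fn": "play_rows", "kwargs": {"increments": [[[0, 0, 0], [0, -5, 0]], [[0, 0, 0], [0, -5, 0]], [[0, 0, 0], [0, 0, 0]]]}}

```text
t: 14.95
eef_pos: [0.5332, -0.2579, 0.1559]
tool_rot: [0.742, -0.532, 0.092, -0.397]
contact_force: [-6.9, -1.0, 11.8]
gripper_width: 0.633
```

```bash
python3 -c "
from h import *
status()"
```

```text
t 14.95 head in stud mm [ 0.63 -0.79  6.51] angle 0.37 q [ 0.03  0.37  0.62  2.16 -1.19  0.64  0.84] F tool [ -0.5 -13.7   0.3] F stud [-0.1  0.6 13.7] M tool [-0.41 -0.02  0.37] w 54.1
```

{"fn": "play_rows", "kwargs": {"increments": [[[0, 0, 0], [0, -5, 0]], [[0, -0.0003, 0], [0, -5, 0]], [[0, 0, 0], [0, 0, 0]]]}}

```text
t: 15.2
eef_pos: [0.5329, -0.2575, 0.1563]
tool_rot: [0.747, -0.565, 0.027, -0.349]
contact_force: [-8.3, -0.1, 13.6]
gripper_width: 0.629
```

```bash
python3 -c "
from h import *
status()"
```

```text
t 15.2 head in stud mm [ 0.68 -0.38  6.96] angle 0.39 q [ 0.06  0.36  0.59  2.16 -1.18  0.63  1.  ] F tool [ -1.4 -15.8   1.2] F stud [-0.3  1.9 15.8] M tool [-0.1  -0.06  0.71] w 53.7
```

It rides up as the task describes, so I'll keep turning back until it drops.

{"fn": "play_rows", "kwargs": {"increments": [[[0, -0.0003, 0], [0, -5, 0]], [[0, -0.0003, 0], [0, -5, 0]], [[0, -0.0003, 0], [0, -5, 0]], [[0, -0.0003, 0], [0, -5, 0]], [[0, 0, 0], [0, 0, 0]]]}}

```text
t: 15.62
eef_pos: [0.5316, -0.2573, 0.157]
tool_rot: [0.741, -0.617, -0.103, -0.245]
contact_force: [-10.6, 0.2, 14.5]
gripper_width: 0.631
```

```bash
python3 -c "
from h import *
status()"
```

```text
t 15.62 head in stud mm [-0.03  0.1   8.11] angle 0.34 q [ 0.1   0.35  0.53  2.16 -1.15  0.61  1.33] F tool [ -2.6 -17.7   1.8] F stud [-1.7  2.7 17.7] M tool [ 0.09 -0.01  1.13] w 53.9
```

{"fn": "play_rows", "kwargs": {"increments": [[[0, -0.0003, 0], [0, -5, 0]], [[0, -0.0003, 0], [0, -5, 0]], [[0, -0.0003, 0], [0, -5, 0]], [[0, 0, 0], [0, 0, 0]]]}}

```text
t: 15.95
eef_pos: [0.5317, -0.2571, 0.1572]
tool_rot: [0.721, -0.644, -0.199, -0.162]
contact_force: [-4.4, -0.1, 7.2]
gripper_width: 0.632
```

```bash
python3 -c "
from h import *
status()"
```

```text
t 15.95 head in stud mm [0.18 0.36 8.25] angle 0.3 q [ 0.14  0.34  0.49  2.16 -1.13  0.59  1.57] F tool [-0.2 -8.4  0.9] F stud [-0.1  0.9  8.4] M tool [ 0.27 -0.16  0.69] w 54.0
```

{"fn": "play_rows", "kwargs": {"increments": [[[0, 0, 0], [0, -5, 0]], [[0, 0, 0], [0, -5, 0]], [[0, 0, 0], [0, 0, 0]]]}}

```text
t: 16.2
eef_pos: [0.5313, -0.2565, 0.156]
tool_rot: [0.702, -0.655, -0.26, -0.106]
contact_force: [0.5, 0.2, -2.8]
gripper_width: 0.636
```

```bash
python3 -c "
from h import *
status()"
```

```text
t 16.2 head in stud mm [-0.55  0.99  7.32] angle 0.21 q [ 0.16  0.34  0.46  2.15 -1.12  0.58  1.73] F tool [-0.9  2.7  0.1] F stud [-0.9  0.1 -2.7] M tool [ 0.02 -0.    0.9 ] w 54.3
```

{"fn": "play_rows", "kwargs": {"increments": [[[0, 0, 0], [0, -5, 0]], [[0, 0, 0], [0, -5, 0]], [[0, 0, 0], [0, 0, 0]]]}}

```text
t: 16.45
eef_pos: [0.5311, -0.2566, 0.1558]
tool_rot: [0.677, -0.662, -0.319, -0.049]
contact_force: [-0.9, -0.0, -3.8]
gripper_width: 0.632
```

```bash
python3 -c "
from h import *
status()"
```

```text
t 16.45 head in stud mm [-0.9   0.91  7.29] angle 0.19 q [ 0.18  0.34  0.43  2.15 -1.11  0.57  1.89] F tool [-2.6  2.8  0.6] F stud [-2.7  0.2 -2.8] M tool [0.29 0.08 1.  ] w 53.9
```

Force gone: it dropped. I'll press down to find the depth.

{"fn": "play_rows", "kwargs": {"increments": [[[0, 0.001, 0], [0, 0, 0]], [[0, 0.001, 0], [0, 0, 0]], [[0, 0.001, 0], [0, 0, 0]], [[0, 0, 0], [0, 0, 0]], [[0, 0, 0], [0, 0, 0]]]}}

```text
t: 16.87
eef_pos: [0.5325, -0.2567, 0.1532]
tool_rot: [0.676, -0.662, -0.319, -0.049]
contact_force: [-1.9, 2.2, -6.5]
gripper_width: 0.634
```

```bash
python3 -c "
from h import *
status()"
```

```text
t 16.87 head in stud mm [-0.94  0.49  4.38] angle 0.16 q [ 0.19  0.34  0.42  2.15 -1.12  0.57  1.9 ] F tool [-3.9  4.9  3.2] F stud [-4.4  2.5 -4.9] M tool [0.61 0.02 1.41] w 54.1
```

{"fn": "play_rows", "kwargs": {"increments": [[[0, 0.001, 0], [0, 0, 0]], [[0, 0.001, 0], [0, 0, 0]], [[0, 0, 0], [0, 0, 0]], [[0, 0, 0], [0, 0, 0]]]}}

```text
t: 17.2
eef_pos: [0.5331, -0.2569, 0.1525]
tool_rot: [0.676, -0.662, -0.319, -0.049]
contact_force: [-10.7, 2.7, 4.4]
gripper_width: 0.625
```

```bash
python3 -c "
from h import *
status()"
```

```text
t 17.2 head in stud mm [-0.9   0.23  3.47] angle 0.23 q [ 0.19  0.34  0.42  2.15 -1.12  0.57  1.91] F tool [-5.3 -8.7  6.1] F stud [-6.3  5.1  8.6] M tool [1.41 0.03 1.65] w 53.4
```

```bash
python3 -c "
from h import *
o=get_obs();R=Rt(o).as_matrix();print(R.T@B.T@np.array([1,-.5,0]))"
```

```text
[ 0.90588843  0.0035174  -0.65525092]
```

{"fn": "play_rows", "kwargs": {"increments": [[[0.0009, 0, -0.0006], [0, 0, 0]], [[0, 0.0003, 0], [0, 5, 0]], [[0, 0.0003, 0], [0, 5, 0]], [[0, 0.0003, 0], [0, 5, 0]], [[0, 0.0003, 0], [0, 5, 0]], [[0, 0, 0], [0, 0, 0]]]}}

```text
t: 17.7
eef_pos: [0.5343, -0.2572, 0.1518]
tool_rot: [0.722, -0.643, -0.195, -0.165]
contact_force: [-11.7, 2.3, 5.8]
gripper_width: 0.629
```

```bash
python3 -c "
from h import *
status()"
```

```text
t 17.7 head in stud mm [-0.27 -0.36  2.3 ] angle 0.2 q [ 0.14  0.36  0.48  2.15 -1.15  0.59  1.57] F tool [ -7.3 -10.4   3.6] F stud [-6.5  5.  10.4] M tool [0.72 0.11 2.19] w 53.8
```

The thread is drawing: 1.2 mm per 20° with low torque. Continuing forwards.

{"fn": "play_rows", "kwargs": {"increments": [[[0, 0.0003, 0], [0, 5, 0]], [[0, 0.0003, 0], [0, 5, 0]], [[0, 0.0003, 0], [0, 5, 0]], [[0, 0.0003, 0], [0, 5, 0]], [[0, 0.0003, 0], [0, 5, 0]], [[0, 0.0003, 0], [0, 5, 0]], [[0, 0.0003, 0], [0, 5, 0]], [[0, 0.0003, 0], [0, 5, 0]], [[0, 0, 0], [0, 0, 0]]]}}

```text
t: 18.45
eef_pos: [0.5367, -0.2574, 0.1504]
tool_rot: [0.745, -0.548, 0.063, -0.375]
contact_force: [-7.6, 1.9, 4.1]
gripper_width: 0.632
```

```bash
python3 -c "
from h import *
status()"
```

```text
t 18.45 head in stud mm [ 1.   -1.06  0.01] angle 0.29 q [ 0.05  0.38  0.6   2.16 -1.21  0.63  0.92] F tool [-5.3 -7.1 -0.7] F stud [-3.9  3.7  7. ] M tool [-0.54  0.13  1.46] w 54.0
```

{"fn": "play_rows", "kwargs": {"increments": [[[0, 0.0003, 0], [0, 5, 0]], [[0, 0.0003, 0], [0, 5, 0]], [[0, 0.0003, 0], [0, 5, 0]], [[0, 0.0003, 0], [0, 5, 0]], [[0, 0.0003, 0], [0, 5, 0]], [[0, 0.0003, 0], [0, 5, 0]], [[0, 0.0003, 0], [0, 5, 0]], [[0, 0.0003, 0], [0, 5, 0]], [[0, 0, 0], [0, 0, 0]]]}}

```text
t: 19.2
eef_pos: [0.5386, -0.2581, 0.1488]
tool_rot: [0.678, -0.387, 0.313, -0.541]
contact_force: [-4.7, -1.1, 3.3]
gripper_width: 0.632
```

```bash
python3 -c "
from h import *
status()"
```

```text
t 19.2 head in stud mm [ 1.67 -2.15 -2.23] angle 0.37 q [-0.03  0.41  0.7   2.16 -1.26  0.67  0.27] F tool [ 0.  -5.3 -2.5] F stud [-2.5  0.   5.3] M tool [-1.12  0.04  0.15] w 54.0
```

{"fn": "play_rows", "kwargs": {"increments": [[[0, 0.0003, 0], [0, 5, 0]], [[0, 0.0003, 0], [0, 5, 0]], [[0, 0.0003, 0], [0, 5, 0]], [[0, 0.0003, 0], [0, 5, 0]], [[0, 0, 0], [0, 0, 0]]]}}

```text
t: 19.62
eef_pos: [0.5391, -0.2584, 0.1479]
tool_rot: [0.613, -0.287, 0.426, -0.6]
contact_force: [-5.6, -0.8, 4.3]
gripper_width: 0.633
```

```bash
python3 -c "
from h import *
status()"
```

```text
t 19.62 head in stud mm [ 1.54 -2.62 -3.26] angle 0.39 q [-0.07  0.43  0.75  2.16 -1.28  0.69 -0.06] F tool [ 0.5 -6.6 -2.7] F stud [-2.8  0.5  6.6] M tool [-1.02  0.07 -0.35] w 54.0
```

{"fn": "play_rows", "kwargs": {"increments": [[[0, 0.0003, 0], [0, 5, 0]], [[0, 0.0003, 0], [0, 5, 0]], [[0, 0, 0], [0, 0, 0]]]}}

```text
t: 19.87
eef_pos: [0.5393, -0.2586, 0.1474]
tool_rot: [-0.573, 0.234, -0.478, 0.623]
contact_force: [-6.2, -2.1, 4.9]
gripper_width: 0.628
```

```bash
python3 -c "
from h import *
status()"
```

```text
t 19.87 head in stud mm [ 1.38 -2.78 -3.75] angle 0.4 q [-0.08  0.43  0.77  2.16 -1.29  0.7  -0.23] F tool [ 2.1 -7.5 -2.4] F stud [-3.2 -0.6  7.5] M tool [-1.04  0.1  -0.54] w 53.6
```

{"fn": "play_rows", "kwargs": {"increments": [[[0, 0.0003, 0], [0, 5, 0]], [[0, 0.0003, 0], [0, 5, 0]], [[0, 0, 0], [0, 0, 0]]]}}

```text
t: 20.12
eef_pos: [0.5394, -0.2591, 0.1471]
tool_rot: [-0.529, 0.178, -0.526, 0.642]
contact_force: [-8.0, -1.9, 7.1]
gripper_width: 0.632
```

```bash
python3 -c "
from h import *
status()"
```

```text
t 20.12 head in stud mm [ 1.2  -3.33 -3.94] angle 0.44 q [-0.09  0.44  0.79  2.16 -1.3   0.71 -0.4 ] F tool [  2.4 -10.3  -2.6] F stud [-3.6 -0.  10.3] M tool [-1.    0.13 -0.74] w 54.0
```

{"fn": "play_rows", "kwargs": {"increments": [[[0, 0.0003, 0], [0, 5, 0]], [[0, 0.0003, 0], [0, 5, 0]], [[0, 0, 0], [0, 0, 0]]]}}

```text
t: 20.37
eef_pos: [0.5393, -0.2596, 0.1467]
tool_rot: [-0.481, 0.121, -0.57, 0.655]
contact_force: [-10.9, -2.3, 10.3]
gripper_width: 0.636
```

```bash
python3 -c "
from h import *
status()
S=snap('scene',5);T=snap('top',5)
for c in(S,T):
    P=cloud(c);L=(P-TIP)@B.T
    for a in(.05,.08,.11,.14):
        b=(c['range_z']>0)&(abs(L[...,0])<.015)&(L[...,1]>a-.015)&(L[...,1]<a+.015)&(abs(L[...,2]+.05)<.02)
        print(a,b.sum(),np.median(L[b][:,2]).round(4),end=' ; ')
    print()
"
```

```text
t 20.37 head in stud mm [ 0.84 -3.71 -4.2 ] angle 0.46 q [-0.1   0.45  0.8   2.16 -1.31  0.72 -0.56] F tool [  3.3 -14.5  -3. ] F stud [-4.5  0.3 14.5] M tool [-1.04  0.22 -1.06] w 54.3
0.05 60 -0.0477 ; 0.08 60 -0.0478 ; 0.11 59 -0.0473 ; 0.14 63 -0.0479 ; 
0.05 113 -0.051 ; 0.08 111 -0.0511 ; 0.11 114 -0.051 ; 0.14 113 -0.0505 ;
```

{"fn": "play_rows", "kwargs": {"increments": [[[0, 0, 0], [0, 5, 0]], [[0, 0, 0], [0, 5, 0]], [[0, 0, 0], [0, 0, 0]]]}}

```text
t: 20.72
eef_pos: [0.5391, -0.2599, 0.1464]
tool_rot: [-0.429, 0.064, -0.609, 0.664]
contact_force: [-9.6, -3.5, 6.2]
gripper_width: 0.628
```

```bash
python3 -c "
from h import *
status()
for k in(0,4,5):
  for n in('scene','top'):
    c=load(n,k)
    P=cloud(c);L=(P-TIP)@B.T
    b=(c['range_z']>0)&(abs(L[...,0])<.015)&(L[...,1]>.035)&(L[...,1]<.16)&(abs(L[...,2]+.05)<.012)
    A=L[b];co=np.polyfit(A[:,1],A[:,2],1);g=(c['range_z']>0)&(L[...,0]<-.06)&(L[...,0]>-.12)&(L[...,1]>.1)&(L[...,1]<.15)&(abs(L[...,2]+.066)<.012)
    print(k,n,b.sum(),co.round(4),'templ',np.median(L[g][:,2]).round(4))
S=snap('scene',6);T=snap('top',6);o=get_obs();h=o['eef_pos']-Rt(o).as_matrix()[:,1]*.0186
cap(S,o,h);out=[]
for c in(load('top',5),T,S):
    u,v=proj(c,h);u,v=int(u),int(v);out.append(cv2.resize(c['color'][v-24:v+24,u-20:u+20],(266,320),interpolation=2))
cv2.imwrite('pics/end.png',np.hstack(out)[:,:,::-1])
"
```

```text
t 20.72 head in stud mm [ 0.47 -3.93 -4.34] angle 0.46 q [-0.12  0.45  0.82  2.16 -1.32  0.73 -0.73] F tool [  5.5 -10.5  -1.7] F stud [-5.7 -1.1 10.5] M tool [-0.6   0.28 -1.53] w 53.7
0 scene 246 [-0.0272 -0.0416] templ -0.0611
0 top 481 [-0.0202 -0.0453] templ -0.0641
4 scene 246 [-0.0183 -0.0429] templ -0.0616
4 top 471 [-0.0259 -0.0446] templ -0.0641
5 scene 249 [ 0.0014 -0.048 ] templ -0.0611
5 top 471 [ 0.0098 -0.0518] templ -0.064
cap px 1 322.0 204.0 z med [ 3.73161839  6.46484457 19.37828483]
```

View pics/end.png

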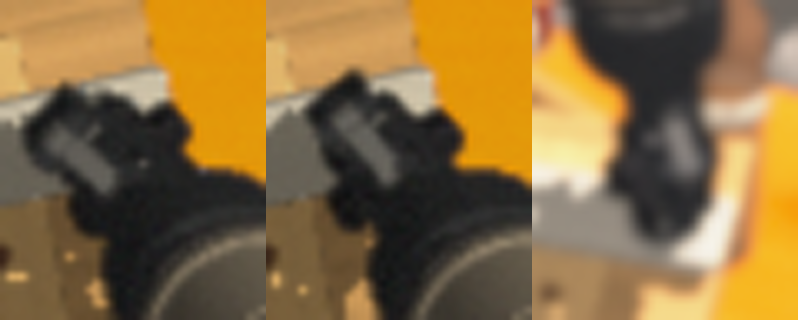

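The bar end has gone down by 6–6.5 mm and its slope is about 0. The knob descended 7.8 mm from the drop, against 7.7 expected, so it's tight. Releasing and backing off.

{"fn": "play_rows", "kwargs": {"increments": [[[0, 0, 0], [0, 0, 0]], [[0, 0, 0], [0, 0, 0]], [[0, 0, 0], [0, 0, 0]], [[0, 0, 0], [0, 0, 0]], [[0, 0, 0], [0, 0, 0]], [[0, 0, 0], [0, 0, 0]], [[0, -0.005, 0], [0, 0, 0]], [[0, -0.01, 0], [0, 0, 0]], [[0, -0.015, 0], [0, 0, 0]], [[0, -0.02, 0], [0, 0, 0]], [[0, -0.02, 0], [0, 0, 0]], [[0, -0.02, 0], [0, 0, 0]], [[0, -0.02, 0], [0, 0, 0]], [[0, -0.01, 0], [0, 0, 0]], [[0, 0, 0], [0, 0, 0]], [[0, 0, 0], [0, 0, 0]]], "gripper": 0.085}}

```text
t: 22.15
eef_pos: [0.4808, -0.2702, 0.2492]
tool_rot: [-0.433, 0.066, -0.61, 0.661]
contact_force: [0.1, -0.7, -0.2]
gripper_width: 0.993
```

```bash
python3 -c "
from h import *
status()
S=snap('scene',7);T=snap('top',7)
for n in('scene','top'):
    c=load(n,7)
    P=cloud(c);L=(P-TIP)@B.T;ok=c['range_z']>0
    b=ok&(abs(L[...,0])<.015)&(L[...,1]>.035)&(L[...,1]<.16)&(abs(L[...,2]+.05)<.012)
    A=L[b];print(n,'bar',np.polyfit(A[:,1],A[:,2],1).round(4))
    k=ok&(np.hypot(L[...,0],L[...,1])<.009)&(abs(L[...,2]-.006)<.012)
    if k.any():
        v,u=np.nonzero(k);print('cap',k.sum(),(np.median(L[k],0)*1000).round(1))
    k=ok&(np.hypot(L[...,0],L[...,1])<.04)&(abs(L[...,2]-.004)<.008)&(c['color'].max(2)<75)|k
    print('head',k.sum(),(L[k].mean(0)*1000).round(1),(np.percentile(L[k],[2,98],axis=0)*1000).round(0).tolist())
out=[T['color'][150:270,250:370],S['color'][160:260,250:350]]
cv2.imwrite('pics/fin.png',np.hstack([cv2.resize(x,(400,400),interpolation=2) for x in out])[:,:,::-1])
"
```

```text
t 22.15 head in stud mm [  0.73  -0.48 114.23] angle 0.33 q [-0.29  0.19  1.05  2.16 -0.9   0.78 -1.04] F tool [0.5 0.2 0.5] F stud [-0.2 -0.7 -0.2] M tool [-0.31  0.01 -0.46] w 84.8
scene bar [ 0.0126 -0.0492]
cap 21 [-0.2  0.6  9.6]
head 93 [-10.3  -4.    6.8] [[-31.0, -23.0, -3.0], [22.0, 19.0, 13.0]]
top bar [ 0.0124 -0.052 ]
cap 2 [ 3.4 -7.5  8.8]
head 174 [9.1 0.3 5. ] [[-17.0, -24.0, -3.0], [30.0, 27.0, 10.0]]
```

View pics/fin.png

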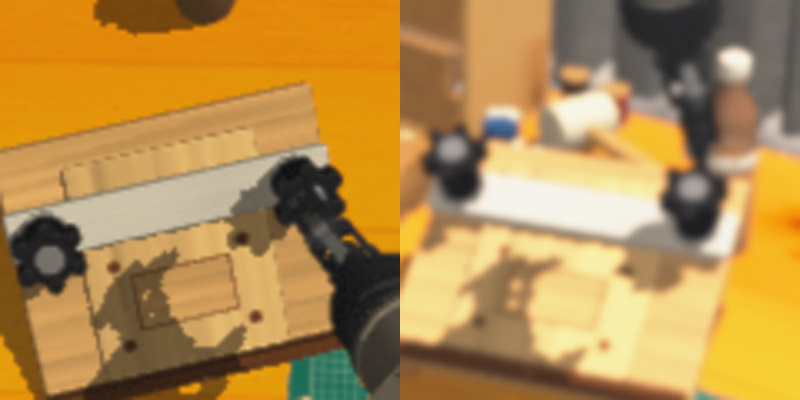

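The knob stands square at the bar's right end (top view (305,190), scene view (693,195) in the crop), and the bar is flat. The gripper is clear. Handing in.

```bash
python3 -c "
from h import *
a=load('top',0)
b=load('top',7)
for n,(u,v) in dict(jar=(411,266),bottle=(314,138),skiver=(203,245)).items():
    x=a['color'][v-15:v+15,u-15:u+15].astype(int)-b['color'][v-15:v+15,u-15:u+15];print(n,abs(x).mean().round(1))
print(hand_in())"
```

```text
jar 39.4
bottle 3.8
skiver 5.7
the job is handed in; nothing more can be done
None
```

```bash
python3 -c "
from h import *
a=load('scene',0);b=load('scene',7)
for c in(a,b):
    h=cv2.cvtColor(c['color'],cv2.COLOR_RGB2HSV)[255:300,335:385];m=((h[...,0]<8)|(h[...,0]>172))&(h[...,1]>150);v,u=np.nonzero(m);print(m.sum(),u.mean()+335,v.mean()+255)
print(load('top',7)['range_z'][266,411],load('top',0)['range_z'][266,411])"
```

```text
189 359.031746031746 270.07936507936506
190 358.9947368421053 270.11578947368423
0.7833033 1.2783512
```

The knob is screwed down tight on the stud, the clamp bar is flat, and the job is handed in at about 22 s. `hand_in()` gave no verdict.

**What I did:** I took the medium of the three loose star knobs (55 mm high, about 60 mm across) after recentring the grip once. I set it square on the leaning stud and turned it backwards. At one point the axial force vanished early, and a forward try met the nib at about 0.7 N m. I kept turning back until it dropped properly, 3.6 mm above my measured tip. Then I screwed it forwards about 160° in one grasp, let go and backed off.

**Last checks:**
- **Knob depth:** it came down 7.8 mm from the drop, against about 7.7 expected, and the descent had all but stopped.
- **Knob position:** it sits square at the bar's right end in both views. Depth readings put the head about 5 to 7 mm below the tip.
- **Bar:** the right end fell by about 6.5 to 7.5 mm, and the upward tilt is gone in both cameras.
- **Robot:** the gripper is open and well clear of the knob, with no contact force.
- **Bystanders:** the jar's lid is within 0.1 px of where it was in the scene view. The bottle and hand tool look unchanged in the top view.

**What disagreed:**
- **Camera heights:** the two cameras differ by 2 to 4 mm, so the fine heights come from force and travel rather than images.
- **Bar slope:** it reads about +0.012 rad at the end, which I take as camera bias.
- **Wrist torque:** it showed no clear rise when the knob stopped, so I judged it tight from the travel and the bar.
- **Jar, top view:** it had changed a lot because the arm was in front of it, so I checked it in the scene view after handing in.

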